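# Load the lug polisher and set its timer

## Task

Pour all eight brass drum lugs from the square steel cup into the bowl of the polisher, then stand the empty cup upright and wholly on the round cork mat. Last, turn the polisher's timer dial so that its white pointer lines up with the raised index mark on the collar round it. Leave the other things on the bench where they are.

Things in the scene. Friction and masses are not known exactly. Their poses are not given: they have to be found in the camera images.
- cup: Plain square steel cup, open at the top: 60 by 60 mm outside, straight flat sides, 85 mm tall, walls and floor 2.5 mm thick; about 0.12 kg, holding the eight lugs (filled to about 47 mm above its underside). Origin: centre of its underside; z is up through the mouth, x and y are square to its sides.
- cup_rim (a point): Centre of the cup's mouth, 85 mm above its underside.
- mat: Round cork mat fixed to the bench, 120 mm across, 4 mm thick. Origin: centre of its underside, at bench level.
- polisher: Grey bench-top vibratory polisher, fixed. Round base and bowl about its origin (centre of its underside, z up); a flat control deck joins it on its own +y side: a block 120 mm (x) by 130 mm (y), 50 mm high, centred 185 mm along +y, carrying the timer dial 190 mm along +y.
- bowl_rim (a point): Centre of the bowl's mouth, 115 mm above the bench. The bowl is 184 mm in outside diameter at the rim, wall 5 mm, inside 174 mm at the rim narrowing to about 122 mm at the floor.
- bowl_floor (a point): Centre of the bowl's inner floor, 79 mm below the rim. A tapered column (40 mm across at the foot, pointed) stands here and rises 58 mm, staying 21 mm below the rim.
- timer (a joint): Angle of the black timer dial on the control deck, about the vertical, counter-clockwise positive seen from above; at 0 its pointer points along the polisher's +x. Range -1.5 to 1.6 rad; turns stiffly (about 0.05 Nm) and stays where it is left.
- timer_pointer (a point): End of the dial's grip bar that has the white line, 28 mm from the dial's axis, 77 mm above the bench; x points outward along the pointer. The grip is an upright bar centred on the axis, 56 mm long along x, 14 mm thick, 28 mm tall, its top 91 mm above the bench, on a disc 60 mm across (disc's top 63 mm above the bench).
- index_mark (a point): The raised index block (18 by 8 mm, white line on top) on the fixed dark steel collar (outside diameter 94 mm) around the timer dial: the only block on the collar, 42 mm from the dial's axis, 60 mm above the bench; its x axis points outward from the dial's axis.
- tin: Bystander: empty round open steel tin: 84 mm across, 65 mm tall. Origin: centre of its underside.
- jar: Bystander: closed clear jar with a steel lid, 66 mm across, 85 mm tall. Origin: centre of its underside.
- mallet: Bystander: hammer lying on the bench, 240 mm long along its x. Origin under its middle.
- spanner: Bystander: spanner lying on the bench, 160 mm long along its x. Origin under its middle.
- tape: Bystander: roll of blue tape lying flat, 96 mm across, 24 mm high. Origin: centre of its underside.
- lug0: One of the eight brass drum lugs that start in the cup: turned cylinder 20 mm in diameter, 22 mm long, 35 g. Origin: centre of one end face; z along its axis.
- lug1: One of the eight brass drum lugs that start in the cup: turned cylinder 20 mm in diameter, 22 mm long, 35 g. Origin: centre of one end face; z along its axis.
- lug2: One of the eight brass drum lugs that start in the cup: turned cylinder 20 mm in diameter, 22 mm long, 35 g. Origin: centre of one end face; z along its axis.
- lug3: One of the eight brass drum lugs that start in the cup: turned cylinder 20 mm in diameter, 22 mm long, 35 g. Origin: centre of one end face; z along its axis.
- lug4: One of the eight brass drum lugs that start in the cup: turned cylinder 20 mm in diameter, 22 mm long, 35 g. Origin: centre of one end face; z along its axis.
- lug5: One of the eight brass drum lugs that start in the cup: turned cylinder 20 mm in diameter, 22 mm long, 35 g. Origin: centre of one end face; z along its axis.
- lug6: One of the eight brass drum lugs that start in the cup: turned cylinder 20 mm in diameter, 22 mm long, 35 g. Origin: centre of one end face; z along its axis.
- lug7: One of the eight brass drum lugs that start in the cup: turned cylinder 20 mm in diameter, 22 mm long, 35 g. Origin: centre of one end face; z along its axis.
Mind the look-alikes: they are no part of the job. What is shaped like the cup but green or purple is not meant. There is more than one size of the mat; the one meant has the size given above.

How it is judged:
By the outcome, as a careful person would: the job done as asked, in the order asked, and still so for the second after the job is handed in, with the robot touching nothing.
It also fails if it takes over 72 s, if anything falls off the work surface, if the arm or the gripper's body presses on something with over 40 N, if the wrist force passes 120 N, or if a joint passes its speed limit or range.

## Robot

A 6-joint arm with a two-finger parallel gripper is mounted at the origin on the work surface. World frame = base frame: x ahead of the robot, y to its left, z up, the work surface at z = 0. Lengths are in m, angles in degrees, forces in N, time in s.
With the tool pointing down it reaches from about 0.375 to 0.9 m from the base axis. Payload 3.1 kg.
Tool frame: the origin (TCP) lies at the very end of the fingers, on their centre line; the grasp point (between the pads) lies 19 mm behind it (bot.tcp_to_grasp is the distance from the TCP to the grasp point, in m); z points along the fingers, y is the line along which they close (so a half turn about z gives the same grasp; the last joint's range is limited). The gripper opens to 87 mm and grips with 3 to 60 N. Pads are 19 mm wide; open, the fingers measure 117 mm over their backs; the gripper's body (75 mm by 190 mm) begins 51 mm behind the grasp point.
Start: joints at [56.408, 30.224, 82.088, -0, 67.689, -10.227], TCP at [0.248, 0.574, 0.223] pointing down, gripper open.
Joint ranges: [-176.69, 176.69], [-43.24, 126.21], [12.49, 139.97], [-82, 262], [0, 151.66], [-163.58, 163.58]. Speed limits (degrees/s): [159.86, 159.86, 180, 180, 180, 180].

## Interface

Orientations are given as a 3x3 rotation matrix whose columns are the frame's x, y, z axes.
In Python, from rig import telemetry, capture, camera_info, job, bot gives the robot as it stands. The module is installed in compiled form; this text tells all that it offers.
- The arm moves only by the tool carry_out, never from a script. Its argument "deltas" is a list that holds one entry, the list of rows, each a list of 7 numbers: the shift along the tool's x, y, z scaled (see below), then the turn, a rotation vector about the tool's x, y, z scaled (see below), then the closure, from -1 (fully open) to 1 (shut). In form: [[[dx, dy, dz, ax, ay, az, claw], ...]]. A call has exactly 10 rows; each row is the pose to reach, as a shift and turn from the pose commanded when the call began, along the tool's axes at that moment, turning the shorter way round; what a row does not reach only later rows make up. The controller multiplies each number of a shift by 15 cm and each number of a turn by 360 degrees. A row lasts 1/12 s, in which the tool goes at most 41.7 mm and 7.16 degrees, less where a joint would pass 70% of its speed; a pose out of reach is approached as far as the arm can. A call with a number of a shift or a turn outside -1 to 1 is refused whole. A call with a gripper value outside its range is refused whole. The fingers move at their own pace and stop on an object; the grip force is fixed at half the most. Time passes only in rows, so rows that repeat a pose let the fingers close, or fill a call up. It gives the time, the measured TCP pose, the force, the opening and the grip force at its end, in the units of the state.
- telemetry.read_state(): the state, without advancing time (a new reading comes with each control period).
- capture(name): name is "side" or "top" or "wrist"; returns the picture (480x640x3 uint8, red, green, blue); there is no depth.
- camera_info(name): a dict with "mtx" (3x3 intrinsics, pixels), "cam_to_world" (4x4, takes a point from camera to world coordinates); the wrist camera has in their place "T_tool_cam" (4x4, takes a point from camera to tool coordinates, whose origin is the TCP and whose axes are the flange's). Camera axes: x right, y down, z forward; pixel columns grow to the right and rows downward; lengths in m; the calibration is good to about 2 mm. A picture is of the moment at which its call begins: read the wrist's pose just before it. camera_info takes no time and is no camera call.
- job.hand_in(): hands the job in; it is judged then, once.
The state is a dict: "time_s": time; "joint_positions": joint angles; "qvel": joint speeds; "tau": joint torques, N m; "position": TCP position; "tcp_rot": TCP orientation; "force": force on the tool from outside, world axes, zero at the start; "moment": the same for the moment, N m; "opening": opening from 0.0 (shut) to 1.0 (fully open); "grasp_force": force on a finger pad.
Only numpy, scipy, OpenCV 4.12 (cv2) and the standard library are available. Lean on these libraries where they do the work, as an engineer would, in place of code of your own. Each camera call takes 0.05 s, during which the arm holds its last target. There are 200 camera calls.

## Working session

There is one attempt and no reset: what is moved stays moved. The work goes in short steps, Python scripts to look and compute and a tool call to move; the robot and the scene stay as the last step left them, time stands still between calls to the robot, and variables do not carry over. Pictures are saved under pics/ and viewed, at most 10 in all, crops included, and the job is handed in when it is done.

Besides the shell and the picture viewer there is one more tool, called after "Call:" by a JSON object that holds its "fn" and its "kwargs". carry_out: Moves the arm, as the interface text tells. Its arguments: {"type":"object","properties":{"deltas":{"type":"array","items":{"type":"array","items":{"type":"array","items":{"type":"number"}}}}},"required":["deltas"]}

```bash
mkdir -p pics
python3 - <<'E'
from rig import telemetry, capture, camera_info, bot
import cv2,numpy as np
s=telemetry.read_state();print(s['time_s'],s['position'],s['tcp_rot'],s['opening'],bot.tcp_to_grasp)
for n in ['top','side']:
    im=capture(n);cv2.imwrite(f'pics/{n}0.png',im[:,:,::-1]);c=camera_info(n);print(n,c)
print(camera_info('wrist'))
E
```

```text
0.0 [0.24744124 0.57315493 0.22160374] [[-9.17979566e-01  3.96626018e-01 -1.14804010e-03]
 [ 3.96627508e-01  9.17978013e-01 -1.72848022e-03]
 [ 3.68315340e-04 -2.04205381e-03 -9.99997847e-01]] 1.0013599036908378 0.0187
top {'mtx': array([[561.7342071 ,   0.        , 318.12463033],
       [  0.        , 561.7342071 , 231.49522226],
       [  0.        ,   0.        ,   1.        ]]), 'cam_to_world': array([[ 0.0186471 , -0.98432521,  0.17537436,  0.29746225],
       [-0.99978573, -0.01993409, -0.0055796 ,  0.03202574],
       [ 0.00898807, -0.17523274, -0.98448601,  1.50856827],
       [ 0.        ,  0.        ,  0.        ,  1.        ]])}
side {'mtx': array([[444.30090775,   0.        , 314.1632765 ],
       [  0.        , 444.30090775, 234.41139702],
       [  0.        ,   0.        ,   1.        ]]), 'cam_to_world': array([[ 0.94770029, -0.20553891,  0.24416782,  0.30997563],
       [-0.3191485 , -0.61723815,  0.71913928, -0.76055357],
       [ 0.00289859, -0.75945429, -0.65055421,  0.80114117],
       [ 0.        ,  0.        ,  0.        ,  1.        ]])}
{'mtx': array([[430.99469098,   0.        , 320.14985828],
       [  0.        , 430.99469098, 242.59595986],
       [  0.        ,   0.        ,   1.        ]]), 'T_tool_cam': array([[-6.54114478e-04, -9.65038110e-01, -2.62108790e-01,
         7.22316361e-02],
       [ 9.99999784e-01, -6.16376317e-04, -2.26195011e-04,
        -9.08331243e-04],
       [ 5.67291555e-05, -2.62108882e-01,  9.65038305e-01,
        -1.61883350e-01],
       [ 0.00000000e+00,  0.00000000e+00,  0.00000000e+00,
         1.00000000e+00]])}
```

View pics/top0.png

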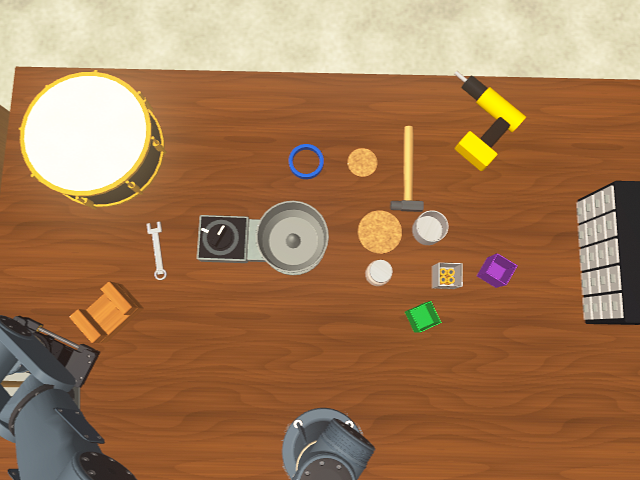

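View pics/side0.png

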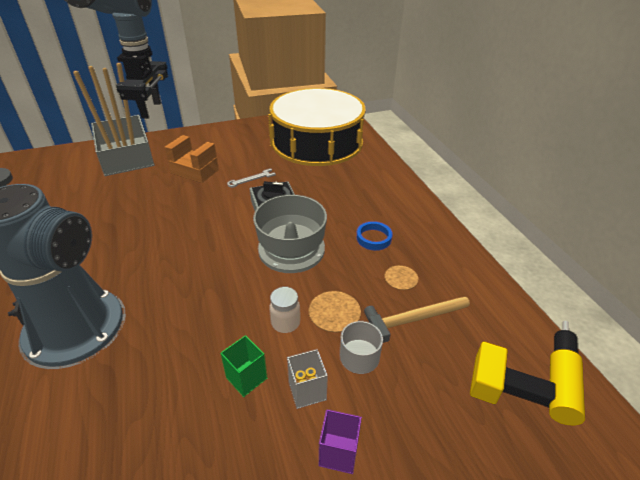

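Candidates: steel square cup with brass lugs at top (447,275). Green cup (424,317), purple cup (497,270) and the round tin (431,228) are look-alikes. Mats: large (380,232), about 43 px or 120 mm, is the one meant; small (362,162) is not. The polisher bowl is at (293,238), the dial at about (221,238), the index about (205,231) and the pointer about (221,229).

```bash
cat > h.py <<'E'
import cv2,numpy as np
from rig import telemetry,capture,camera_info
def ray(n,px,z,T=None):
    c=camera_info(n);T=c['cam_to_world'] if T is None else T
    px=np.atleast_2d(np.array(px,float));d=np.c_[px,np.ones(len(px))]@np.linalg.inv(c['mtx']).T@T[:3,:3].T
    o=T[:3,3];return (o+d*((z-o[2])/d[:,2])[:,None])[:,:3]
def proj(n,P,T=None):
    c=camera_info(n);T=c['cam_to_world'] if T is None else T
    q=(np.atleast_2d(P)-T[:3,3])@T[:3,:3]@c['mtx'].T;return q[:,:2]/q[:,2:]
def wristT():
    s=telemetry.read_state();T=np.eye(4);T[:3,:3]=s['tcp_rot'];T[:3,3]=s['position'];return T@camera_info('wrist')['T_tool_cam']
def blobs(mask,amin=20):
    cs,_=cv2.findContours(mask.astype(np.uint8)*255,cv2.RETR_EXTERNAL,cv2.CHAIN_APPROX_NONE)
    return sorted([c for c in cs if cv2.contourArea(c)>amin],key=cv2.contourArea,reverse=True)
E
python3 - <<'E'
from h import *
im=cv2.imread('pics/top0.png');hsv=cv2.cvtColor(im,cv2.COLOR_BGR2HSV)
H,S,V=cv2.split(hsv)
def show(name,mask,z,box):
    m=np.zeros_like(mask);x0,y0,x1,y1=box;m[y0:y1,x0:x1]=mask[y0:y1,x0:x1]
    for c in blobs(m,60)[:2]:
        r=cv2.minAreaRect(c);print(name,cv2.contourArea(c),r,ray('top',r[0],z)[0].round(4)); 
        if name=='cup':print(ray('top',cv2.boxPoints(r),z).round(4))
        if name in('mat','bowl','base'):e=cv2.fitEllipse(c);print(' ell',e,ray('top',e[0],z)[0].round(4))
grey=(S<60)
mat=(H<25)&(H>10)&(V>165)&(S<160)
show('mat',mat,0.004,(350,200,405,258))
show('small',mat,0.004,(340,140,385,185))
show('cup',grey|((H>18)&(V>150)),0.085,(428,255,468,300))
show('bowl',grey,0.115,(256,195,335,280))
show('deck',(S<70),0.05,(190,205,248,270))
a=cv2.resize(im[200:270,190:340],None,fx=5,fy=5,interpolation=3)[:, :];b=cv2.resize(im[250:300,420:470],None,fx=5,fy=5,interpolation=3)
cv2.imwrite('pics/c1.png',np.vstack([a,np.pad(b[:230],((0,0),(0,500),(0,0)))]))
E
```

```text
mat 1396.5 ((379.5, 231.5), (41.0, 43.0), 90.0) [ 0.5689 -0.1436  0.004 ]
 ell ((379.48870849609375, 231.63372802734375), (41.51359558105469, 42.889739990234375), 103.0464096069336) [ 0.5685 -0.1436  0.004 ]
small 594.5 ((361.5, 162.0), (26.0, 29.0), 90.0) [ 0.7644 -0.0936  0.004 ]
cup 683.0 ((447.5, 275.5), (25.0, 29.0), 90.0) [ 0.444  -0.3072  0.085 ]
[[ 0.4753 -0.2708  0.085 ]
 [ 0.4768 -0.3451  0.085 ]
 [ 0.413  -0.3434  0.085 ]
 [ 0.4116 -0.2697  0.085 ]]
bowl 4197.0 ((292.0, 237.5), (71.99998474121094, 72.99998474121094), 0.0) [0.529  0.0895 0.115 ]
 ell ((290.9703063964844, 237.4847869873047), (72.7735824584961, 74.13895416259766), 55.19047546386719) [0.529  0.0921 0.115 ]
deck 2225.5 ((222.47024536132812, 238.4521942138672), (50.506595611572266, 46.41484069824219), 1.7899105548858643) [0.5336 0.2747 0.05  ]
```

View pics/c1.png

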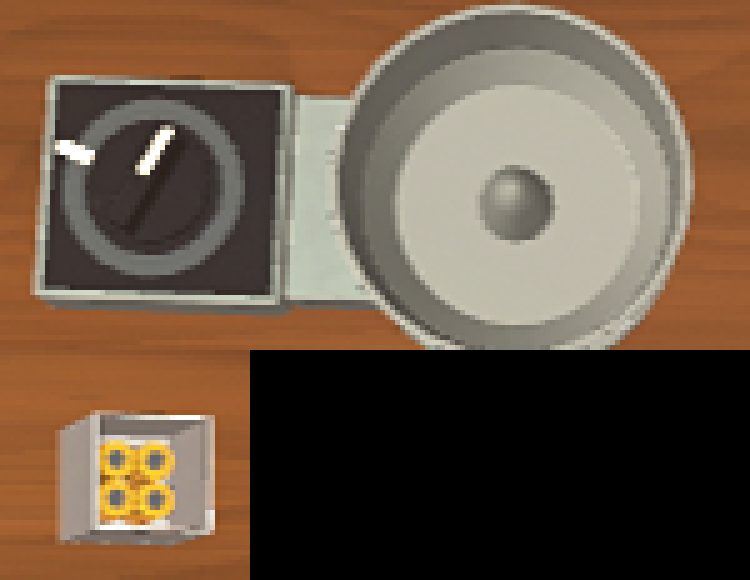

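```bash
cat > k.py <<'E'
import numpy as np
from scipy.spatial.transform import Rotation as R
def Rw(j): # j deg
    return (R.from_euler('z',j[0],degrees=True)*R.from_euler('y',j[1]+j[2],degrees=True)*R.from_euler('ZYZ',[j[3],j[4],j[5]],degrees=True)).as_matrix()
C=None
def wrist(Rt,j1,q,C):
    M=(R.from_euler('z',j1,degrees=True)*R.from_euler('y',q,degrees=True)).inv().as_matrix()@Rt@C.T
    return R.from_matrix(M).as_euler('ZYZ',degrees=True)
E
python3 - <<'E'
from k import *;from rig import telemetry
s=telemetry.read_state();C=Rw(s['joint_positions']).T@np.array(s['tcp_rot']);print(s['joint_positions'],C.round(3))
C=C.round(0)
z=lambda az,al:np.array([np.sin(np.radians(al))*np.cos(np.radians(az)),np.sin(np.radians(al))*np.sin(np.radians(az)),-np.cos(np.radians(al))])
def tool(az,al,roll):
    zz=z(az,al);y=np.cross(zz,[0,0,1]);y/=np.linalg.norm(y);x=np.cross(y,zz)  # x up-ish
    return np.c_[x,y,zz]@R.from_euler('z',roll,degrees=True).as_matrix()
for j1 in(-20,):
  for q in(110,120,130):
    for al in (0.1,45,50): print('grasp',q,al,wrist(tool(-90,al,0),j1,q,C).round(0),wrist(tool(90,al,0),-45,q,C).round(0))
for q in(100,115):
  for az in(-90,-110,-120,90,110):
    print('pour',q,az,[wrist(tool(az,al,r),20 if az<0 else 0,q,C).round(0).tolist() for al in (80,90) for r in(0,90,140,180,-140,-90)])
E
```

```text
[ 5.64072003e+01  3.02734310e+01  8.21494044e+01 -2.10631407e-03
  6.76900323e+01 -1.02259439e+01] [[ 0. -1. -0.]
 [ 1.  0.  0.]
 [-0. -0.  1.]]
grasp 110 0.1 [ -0.  70. 160.] [  0.  70. -45.]
grasp 110 45 [ -49.   62. -179.] [ 31. 103. -47.]
grasp 110 50 [ -54.   62. -176.] [ 34. 107. -46.]
grasp 120 0.1 [ -0.  60. 160.] [  0.  60. -45.]
grasp 120 45 [ -54.   56. -170.] [ 30.  95. -52.]
grasp 120 50 [ -59.   57. -167.] [ 33.  98. -52.]
grasp 130 0.1 [ -0.  50. 160.] [  0.  50. -45.]
grasp 130 45 [ -60.   50. -159.] [ 30.  86. -57.]
grasp 130 50 [ -66.   52. -156.] [ 33.  90. -57.]
pour 100 -90 [[-76.0, 108.0, -166.0], [-76.0, 108.0, -76.0], [-76.0, 108.0, -26.0], [-76.0, 108.0, 14.0], [-76.0, 108.0, 54.0], [-76.0, 108.0, 104.0], [-86.0, 110.0, -169.0], [-86.0, 110.0, -79.0], [-86.0, 110.0, -29.0], [-86.0, 110.0, 11.0], [-86.0, 110.0, 51.0], [-86.0, 110.0, 101.0]]
pour 100 -110 [[-70.0, 126.0, -160.0], [-70.0, 126.0, -70.0], [-70.0, 126.0, -20.0], [-70.0, 126.0, 20.0], [-70.0, 126.0, 60.0], [-70.0, 126.0, 110.0], [-82.0, 129.0, -167.0], [-82.0, 129.0, -77.0], [-82.0, 129.0, -27.0], [
[... 1609 characters left out ...]
0, 128.0, 133.0], [-63.0, 134.0, -144.0], [-63.0, 134.0, -54.0], [-63.0, 134.0, -4.0], [-63.0, 134.0, 36.0], [-63.0, 134.0, 76.0], [-63.0, 134.0, 126.0]]
pour 115 90 [[81.0, 86.0, -25.0], [81.0, 86.0, 65.0], [81.0, 86.0, 115.0], [81.0, 86.0, 155.0], [81.0, 86.0, -165.0], [81.0, 86.0, -115.0], [90.0, 90.0, -25.0], [90.0, 90.0, 65.0], [90.0, 90.0, 115.0], [90.0, 90.0, 155.0], [90.0, 90.0, -165.0], [90.0, 90.0, -115.0]]
pour 115 110 [[72.0, 103.0, -29.0], [72.0, 103.0, 61.0], [72.0, 103.0, 111.0], [72.0, 103.0, 151.0], [72.0, 103.0, -169.0], [72.0, 103.0, -119.0], [81.0, 108.0, -26.0], [81.0, 108.0, 64.0], [81.0, 108.0, 114.0], [81.0, 108.0, 154.0], [81.0, 108.0, -166.0], [81.0, 108.0, -116.0]]
```

```bash
cat >> k.py <<'E'
from rig import telemetry
def tool(az,al,roll=0):
    a,b=np.radians([az,al]);z=np.array([np.sin(b)*np.cos(a),np.sin(b)*np.sin(a),-np.cos(b)])
    y=np.array([np.sin(a),-np.cos(a),0]);x=np.cross(y,z)
    return np.c_[x,y,z]@R.from_euler('z',roll,degrees=True).as_matrix()
def plan(p,Rt,grasp=False,frm=None):
    """delta row to reach TCP p (or grasp point p) with orientation Rt"""
    if frm is None: s=telemetry.read_state();P0=np.array(s['position']);R0=np.array(s['tcp_rot'])
    else: P0,R0=frm
    p=np.array(p,float)
    if grasp:p=p+Rt[:,2]*.0187
    d=np.r_[R0.T@(p-P0)/.15,R.from_matrix(R0.T@Rt).as_rotvec()/2/np.pi]
    print('delta',d.round(4).tolist(),'mm',(np.linalg.norm(p-P0)*1000).round(),'deg',(np.linalg.norm(d[3:])*360).round(1));return p,Rt
E
python3 - <<'E'
from k import *
a=plan([.46,.25,.36],np.array(telemetry.read_state()['tcp_rot']))
b=plan([.40,-.12,.36],tool(90,0),frm=a)
plan([.42,-.33,.33],tool(90,0),frm=b)
E
```

```text
delta [-2.1548, -1.4178, -0.9201, 0.0, 0.0, 0.0] mm 411.0 deg 0.0
delta [-0.6111, -2.423, 0.0045, -0.0003, 0.0001, 0.1851] mm 375.0 deg 66.6
delta [-1.4, 0.1333, 0.2, 0.0, 0.0, 0.0] mm 213.0 deg 0.0
```

Call:
{"fn": "carry_out", "kwargs": {"deltas": [[[-0.12, -0.08, -0.1, 0, 0, 0, -1], [-0.3, -0.2, -0.2, 0, 0, 0, -1], [-0.55, -0.35, -0.4, 0, 0, 0, -1], [-0.8, -0.5, -0.6, 0, 0, 0, -1], [-1, -0.7, -0.9, 0, 0, 0, -1], [-1, -0.7, -0.92, 0, 0, 0, -1], [-1, -0.7, -0.92, 0, 0, 0, -1], [-1, -0.7, -0.92, 0, 0, 0, -1], [-1, -0.7, -0.92, 0, 0, 0, -1], [-1, -0.7, -0.92, 0, 0, 0, -1]]]}}

```text
time_s: 0.93
position: [0.3426, 0.418, 0.3588]
tcp_rot: [[-0.918, 0.396, -0.003], [0.396, 0.918, -0.002], [0.002, -0.003, -1.0]]
force: [0.3, 0.1, -0.1]
opening: 1.001
grasp_force: 0.0
```

Call:
{"fn": "carry_out", "kwargs": {"deltas": [[[-0.2, -0.14, 0, 0, 0, 0, -1], [-0.4, -0.28, 0, 0, 0, 0, -1], [-0.6, -0.42, 0, 0, 0, 0, -1], [-0.8, -0.5, 0, 0, 0, 0, -1], [-1, -0.6, 0, 0, 0, 0, -1], [-1, -0.7, 0, 0, 0, 0, -1], [-1, -0.7, 0, 0, 0, 0, -1], [-1, -0.7, 0, 0, 0, 0, -1], [-1, -0.7, 0, 0, 0, 0, -1], [-1, -0.7, 0, 0, 0, 0, -1]]]}}

```text
time_s: 1.77
position: [0.4393, 0.2633, 0.36]
tcp_rot: [[-0.919, 0.395, -0.001], [0.395, 0.919, 0.0], [0.001, -0.0, -1.0]]
force: [0.7, 0.1, 0.0]
opening: 1.002
grasp_force: 0.0
```

Run:
```python
from h import *;from k import *
s=telemetry.read_state();print(s['time_s'],s['position'],s['joint_positions'])
T=wristT();im=capture('wrist');cv2.imwrite('pics/w1.png',im[:,:,::-1]);np.save('T1.npy',T)
b=plan([.40,-.33,.33],tool(90,0))
```

```text
1.7667 [0.43927576 0.26328225 0.35997257] [ 1.84027658e+01  1.32400650e+01  8.68776481e+01  2.68803805e-02
  7.99398292e+01 -4.83592235e+01]
delta [-1.3193, -3.7377, 0.2008, -0.0001, -0.0001, 0.1855] mm 595.0 deg 66.8
```

View pics/w1.png

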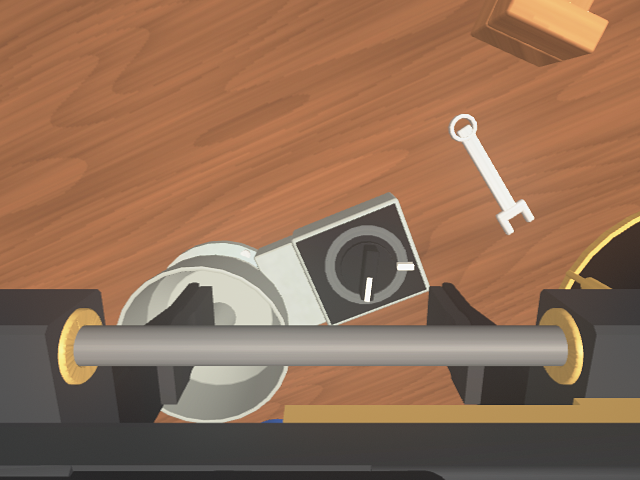

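The dial's pointer line is at (368,290) and the index line at (405,267) in this wrist view. Next, move over the cup.

Call:
{"fn": "carry_out", "kwargs": {"deltas": [[[-0.03, -0.1, 0, 0, 0, 0.018, -1], [-0.07, -0.2, 0, 0, 0, 0.037, -1], [-0.1, -0.3, 0, 0, 0, 0.056, -1], [-0.14, -0.4, 0, 0, 0, 0.074, -1], [-0.17, -0.5, 0, 0, 0, 0.093, -1], [-0.2, -0.6, 0.05, 0, 0, 0.112, -1], [-0.24, -0.7, 0.05, 0, 0, 0.13, -1], [-0.27, -0.8, 0.05, 0, 0, 0.15, -1], [-0.33, -0.93, 0.05, 0, 0, 0.168, -1], [-0.33, -0.93, 0.05, 0, 0, 0.1855, -1]]]}}

```text
time_s: 2.65
position: [0.4301, 0.1127, 0.3531]
tcp_rot: [[0.009, 1.0, 0.0], [1.0, -0.009, -0.002], [-0.002, 0.0, -1.0]]
force: [0.3, 1.0, 0.7]
opening: 0.999
grasp_force: 0.0
```

Call:
{"fn": "carry_out", "kwargs": {"deltas": [[[-0.1, 0, 0, 0, 0, 0, -1], [-0.2, 0, 0, 0, 0, 0, -1], [-0.3, 0, 0, 0, 0, 0, -1], [-0.4, 0, 0, 0, 0, 0, -1], [-0.5, 0, 0, 0, 0, 0, -1], [-0.6, 0, 0, 0, 0, 0, -1], [-0.7, 0, 0, 0, 0, 0, -1], [-0.8, -0.06, 0, 0, 0, 0, -1], [-0.9, -0.06, 0, 0, 0, 0, -1], [-1, -0.06, 0.05, 0, 0, 0, -1]]]}}

```text
time_s: 3.48
position: [0.4215, -0.0358, 0.3467]
tcp_rot: [[0.001, 1.0, 0.003], [1.0, -0.001, -0.001], [-0.001, 0.003, -1.0]]
force: [0.5, -0.0, -0.1]
opening: 0.998
grasp_force: 0.0
```

Call:
{"fn": "carry_out", "kwargs": {"deltas": [[[-0.1, 0, 0, 0, 0, 0, -1], [-0.2, 0, 0, 0, 0, 0, -1], [-0.3, 0, 0, 0, 0, 0, -1], [-0.4, 0, 0, 0, 0, 0, -1], [-0.5, 0, 0, 0, 0, 0, -1], [-0.6, 0, 0, 0, 0, 0, -1], [-0.7, 0, 0, 0, 0, 0, -1], [-0.8, -0.06, 0, 0, 0, 0, -1], [-0.9, -0.06, 0, 0, 0, 0, -1], [-1, -0.06, 0.05, 0, 0, 0, -1]]]}}

```text
time_s: 4.32
position: [0.4123, -0.1861, 0.3393]
tcp_rot: [[0.001, 1.0, 0.003], [1.0, -0.001, -0.002], [-0.002, 0.003, -1.0]]
force: [1.0, -0.0, 0.2]
opening: 0.997
grasp_force: 0.0
```

Call:
{"fn": "carry_out", "kwargs": {"deltas": [[[-0.1, 0, 0, 0, 0, 0, -1], [-0.2, 0, 0, 0, 0, 0, -1], [-0.3, 0, 0, 0, 0, 0, -1], [-0.4, 0, 0, 0, 0, 0, -1], [-0.5, 0, 0, 0, 0, 0, -1], [-0.7, 0, 0, 0, 0, 0, -1], [-0.9, -0.06, 0, 0, 0, 0, -1], [-1, -0.06, 0.05, 0, 0, 0, -1], [-1, -0.06, 0.05, 0, 0, 0, -1], [-1, -0.06, 0.05, 0, 0, 0, -1]]]}}

```text
time_s: 5.15
position: [0.4016, -0.3356, 0.3295]
tcp_rot: [[0.004, 1.0, -0.001], [1.0, -0.004, 0.003], [0.003, -0.001, -1.0]]
force: [-0.1, 0.3, -0.8]
opening: 0.999
grasp_force: 0.0
```

Run:
```python
from h import *;from k import *
s=telemetry.read_state();print(s['time_s'],s['position'],s['joint_positions'])
T=wristT();im=capture('wrist');cv2.imwrite('pics/w2.png',im[:,:,::-1]);np.save('T2.npy',T)
im=cv2.imread('pics/w1.png');T=np.load('T1.npy')
m=im.min(2)>225;mm=np.zeros_like(m);mm[230:305,340:420]=m[230:305,340:420]
for c in blobs(mm,20):
    r=cv2.minAreaRect(c);print(r)
    for z in(.06,.091): p=ray('wrist',cv2.boxPoints(r),z,T);print(z,p[:,:2].round(4).tolist())
```

```text
5.15 [ 0.40158344 -0.33558489  0.32950558] [-5.21577886e+01  1.57501482e+01  8.81987398e+01  4.90762586e-02
  7.62149861e+01 -5.19345359e+01]
((367.9512634277344, 289.43902587890625), (5.079850673675537, 23.41148567199707), 6.34019136428833)
0.06 [[0.5713, 0.2605], [0.546, 0.2737], [0.5489, 0.2787], [0.5742, 0.2656]]
0.091 [[0.5579, 0.2625], [0.5344, 0.2749], [0.5371, 0.2796], [0.5607, 0.2673]]
((405.0, 266.5), (5.0, 16.0), 90.0)
0.06 [[0.5445, 0.311], [0.5516, 0.3275], [0.5572, 0.3255], [0.5501, 0.3089]]
0.091 [[0.533, 0.3096], [0.5396, 0.3251], [0.5448, 0.3232], [0.5382, 0.3077]]
```

View pics/w2.png

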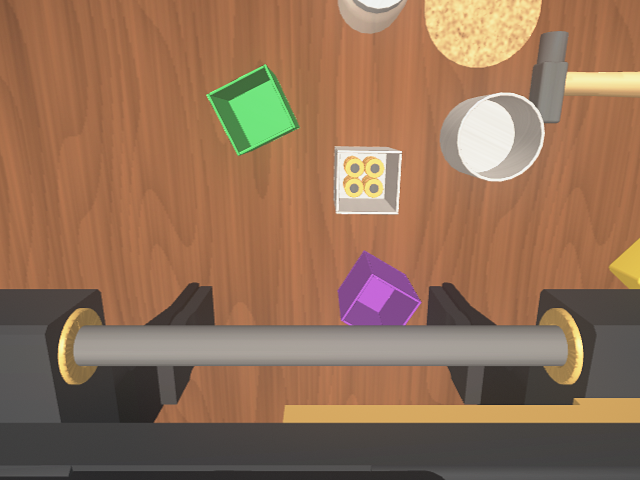

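Run:
```python
from h import *
T=np.load('T2.npy')
im=cv2.imread('pics/w2.png').astype(int);
w=(im.min(2)>205)
w[:140]=0;w[220:]=0;w[:,:325]=0;w[:,410:]=0
P=ray('wrist',[(336,152),(401,152),(399,213),(336,213)],.085,T);print(P.round(4),P.mean(0).round(4))
# refine: outer edge lines of rim
cs=blobs(w,20);c=max(cs,key=lambda c:cv2.minAreaRect(c)[1][0]*cv2.minAreaRect(c)[1][1]);r=cv2.minAreaRect(c);print(r);Q=ray('wrist',cv2.boxPoints(r),.085,T);print(Q.round(4),Q.mean(0).round(4))
print('purple',ray('wrist',[(365,252),(338,290),(342,320),(420,300)],.085,T).round(4))
print('tin rim',ray('wrist',[(442,136),(544,136),(497,181)],.065,T).round(4))
t=cv2.imread('pics/top0.png')
print('top cup',ray('top',[(451.1,274.7)],.085).round(4))
```

```text
[[ 0.415  -0.2877  0.085 ]
 [ 0.4751 -0.288   0.085 ]
 [ 0.4757 -0.3453  0.085 ]
 [ 0.4153 -0.345   0.085 ]] [ 0.4453 -0.3165  0.085 ]
((368.49993896484375, 180.49998474121094), (63.913150787353516, 60.215694427490234), 1.080924153327942)
[[ 0.4153 -0.3421  0.085 ]
 [ 0.4161 -0.2857  0.085 ]
 [ 0.4751 -0.2871  0.085 ]
 [ 0.4765 -0.3436  0.085 ]] [ 0.4457 -0.3146  0.085 ]
purple [[ 0.444  -0.3841  0.085 ]
 [ 0.4177 -0.4239  0.085 ]
 [ 0.422  -0.4568  0.085 ]
 [ 0.5008 -0.435   0.085 ]]
tin rim [[ 0.5174 -0.2742  0.065 ]
 [ 0.6153 -0.2747  0.065 ]
 [ 0.5746 -0.3176  0.065 ]]
top cup [[ 0.4462 -0.3165  0.085 ]]
```

Run:
```python
from k import *
Rt=tool(90,36);g=np.array([.4457,-.316,.066]);print(Rt.round(3))
a=plan(g-Rt[:,2]*.1,Rt,True);b=plan(g,Rt,True,frm=a);print(a[0],b[0])
C=np.array([[0,-1,0],[1,0,0],[0,0,1]])
s=telemetry.read_state()
print(wrist(Rt,-45,115,C))
```

```text
[[ 0.     1.     0.   ]
 [ 0.809 -0.     0.588]
 [ 0.588  0.    -0.809]]
delta [-0.1956, 0.2945, 1.32, 0.0, 0.0996, -0.0005] mm 205.0 deg 35.9
delta [-0.0, -0.0, 0.6667, 0.0, 0.0, 0.0] mm 100.0 deg 0.0
[ 0.4457     -0.36378694  0.13177308] [ 0.4457     -0.30500842  0.05087138]
[ 24.57465551  91.99318211 -50.11532958]
```

Call:
{"fn": "carry_out", "kwargs": {"deltas": [[[0, 0.05, 0.1, 0, 0.01, 0, -1], [0, 0.1, 0.2, 0, 0.02, 0, -1], [0, 0.15, 0.3, 0, 0.035, 0, -1], [-0.1, 0.2, 0.4, 0, 0.05, 0, -1], [-0.1, 0.25, 0.5, 0, 0.065, 0, -1], [-0.2, 0.2945, 0.6, 0, 0.08, 0, -1], [-0.2, 0.2945, 0.7, 0, 0.1, 0, -1], [-0.2, 0.2945, 0.8, 0, 0.1, 0, -1], [-0.2, 0.2945, 0.9, 0, 0.1, 0, -1], [-0.2, 0.2945, 0.95, 0, 0.1, 0, -1]]]}}

```text
time_s: 6.03
position: [0.446, -0.364, 0.1859]
tcp_rot: [[0.003, 1.0, -0.001], [0.807, -0.001, 0.591], [0.591, -0.002, -0.807]]
force: [-0.1, 0.2, 0.9]
opening: 1.0
grasp_force: 0.0
```

Run:
```python
from k import *
Rt=tool(90,36);g=np.array([.4457,-.316,.066])
a=plan(g-Rt[:,2]*.1,Rt,True);b=plan(g,Rt,True,frm=a);print(telemetry.read_state()['joint_positions'])
```

```text
delta [-0.2117, -0.0009, 0.292, -0.0001, -0.0006, -0.0004] mm 54.0 deg 0.3
delta [-0.0, -0.0, 0.6667, 0.0, 0.0, 0.0] mm 100.0 deg 0.0
[-59.73840228  42.28398522  74.2207748   17.36329799  95.57302452
 -62.91769024]
```

Call:
{"fn": "carry_out", "kwargs": {"deltas": [[[-0.07, 0, 0.1, 0, 0, 0, -1], [-0.14, 0, 0.2, 0, 0, 0, -1], [-0.212, 0, 0.29, 0, 0, 0, -1], [-0.212, 0, 0.4, 0, 0, 0, -1], [-0.212, 0, 0.5, 0, 0, 0, -1], [-0.212, 0, 0.6, 0, 0, 0, -1], [-0.212, 0, 0.7, 0, 0, 0, -1], [-0.212, 0, 0.8, 0, 0, 0, -1], [-0.212, 0, 0.9, 0, 0, 0, -1], [-0.212, 0, 0.96, 0, 0, 0, -1]]]}}

```text
time_s: 6.87
position: [0.4465, -0.3046, 0.053]
tcp_rot: [[0.0, 1.0, -0.0], [0.809, -0.0, 0.588], [0.588, -0.0, -0.809]]
force: [-0.7, -0.4, 0.3]
opening: 1.0
grasp_force: 0.0
```

Run:
```python
from h import *
from k import *
Rt=tool(90,36);g=np.array([.4457,-.316,.066])
plan(g,Rt,True)
a=capture('side');b=capture('wrist')
cv2.imwrite('pics/s2.png',np.hstack([a[320:460,200:420],b[120:400:2,100:560:2]])[:,:,::-1])
```

```text
delta [-0.0109, -0.0056, 0.0099, -0.0, -0.0001, -0.0001] mm 2.0 deg 0.1
```

View pics/s2.png

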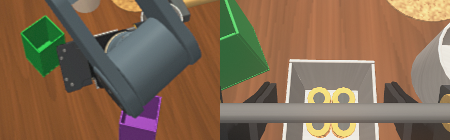

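The cup with the lugs sits centred between the fingers. Close the gripper and lift.

Call:
{"fn": "carry_out", "kwargs": {"deltas": [[[0, 0, 0, 0, 0, 0, 0.2], [0, 0, 0, 0, 0, 0, 1], [0, 0, 0, 0, 0, 0, 1], [0, 0, 0, 0, 0, 0, 1], [0, 0, 0, 0, 0, 0, 1], [0, 0, 0, 0, 0, 0, 1], [0, 0, 0, 0, 0, 0, 1], [0, 0, 0, 0, 0, 0, 1], [0, 0, 0, 0, 0, 0, 1], [0, 0, 0, 0, 0, 0, 1]]]}}

```text
time_s: 7.8
position: [0.4464, -0.3074, 0.0532]
tcp_rot: [[0.002, 1.0, 0.002], [0.81, -0.003, 0.587], [0.587, 0.001, -0.81]]
force: [-0.4, -2.2, 2.7]
opening: 0.686
grasp_force: 29.9
```

Call:
{"fn": "carry_out", "kwargs": {"deltas": [[[0.02, 0, -0.03, 0, 0, 0, 1], [0.06, 0, -0.08, 0, 0, 0, 1], [0.12, 0, -0.16, 0, 0, 0, 1], [0.2, 0, -0.27, 0, 0, 0, 1], [0.28, 0, -0.38, 0, 0, 0, 1], [0.36, 0, -0.5, 0, 0, 0, 1], [0.44, 0, -0.6, 0, 0, 0, 1], [0.51, 0, -0.7, 0, 0, 0, 1], [0.56, 0, -0.77, 0, 0, 0, 1], [0.588, 0, -0.809, 0, 0, 0, 1]]]}}

```text
time_s: 8.63
position: [0.4464, -0.307, 0.2051]
tcp_rot: [[0.001, 1.0, 0.002], [0.81, -0.002, 0.586], [0.586, 0.001, -0.81]]
force: [-0.3, -0.1, -4.1]
opening: 0.687
grasp_force: 29.9
```

Run:
```python
from h import *
from k import *
s=telemetry.read_state();print(s['force'],s['moment'])
b=capture('wrist');cv2.imwrite('pics/w3.png',b[::2,::2,::-1])
# dial geometry
T=np.load('T1.npy')
# target: grasp pt above bowl
bowl=np.array([.529,.091])
Rt=tool(90,36)
a=plan([.529,.111,.235],Rt,True)
for az in(80,90,100,110):
  print(az,wrist(tool(az,95,155),-5,105,np.array([[0,-1,0],[1,0,0],[0,0,1]])))
```

```text
[-0.28806851 -0.09088799 -4.14652416] [-0.84983883  0.03346239 -0.02036857]
delta [2.3762, 0.5432, 1.5992, 0.0005, 0.0005, -0.0001] mm 437.0 deg 0.2
80 [ 96.13426616  86.48510246 139.59316006]
90 [ 93.55844925  96.10916916 140.40839395]
100 [ 91.03913463 105.75986991 140.80249812]
110 [ 88.42788176 115.41820072 140.75456702]
```

View pics/w3.png

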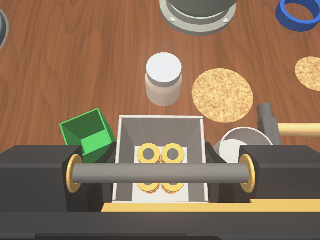

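The cup is held upright with the lugs inside. Carry it over the bowl.

Call:
{"fn": "carry_out", "kwargs": {"deltas": [[[0.03, 0, 0.02, 0, 0, 0, 1], [0.09, 0.02, 0.06, 0, 0, 0, 1], [0.17, 0.04, 0.11, 0, 0, 0, 1], [0.27, 0.06, 0.18, 0, 0, 0, 1], [0.37, 0.08, 0.25, 0, 0, 0, 1], [0.47, 0.1, 0.32, 0, 0, 0, 1], [0.57, 0.12, 0.38, 0, 0, 0, 1], [0.68, 0.15, 0.45, 0, 0, 0, 1], [0.79, 0.18, 0.53, 0, 0, 0, 1], [0.9, 0.2, 0.6, 0, 0, 0, 1]]]}}

```text
time_s: 9.52
position: [0.4764, -0.142, 0.209]
tcp_rot: [[0.002, 1.0, -0.0], [0.808, -0.002, 0.589], [0.589, -0.001, -0.808]]
force: [1.0, 0.2, -3.7]
opening: 0.689
grasp_force: 29.9
```

Call:
{"fn": "carry_out", "kwargs": {"deltas": [[[0.11, 0.03, 0.07, 0, 0, 0, 1], [0.22, 0.05, 0.15, 0, 0, 0, 1], [0.33, 0.08, 0.22, 0, 0, 0, 1], [0.43, 0.1, 0.29, 0, 0, 0, 1], [0.53, 0.12, 0.36, 0, 0, 0, 1], [0.63, 0.14, 0.42, 0, 0, 0, 1], [0.72, 0.16, 0.48, 0, 0, 0, 1], [0.8, 0.18, 0.53, 0, 0, 0, 1], [0.86, 0.19, 0.57, 0, 0, 0, 1], [0.9, 0.2, 0.6, 0, 0, 0, 1]]]}}

```text
time_s: 10.35
position: [0.506, 0.0196, 0.2159]
tcp_rot: [[0.001, 1.0, -0.001], [0.808, -0.001, 0.589], [0.589, -0.002, -0.808]]
force: [0.8, -0.0, -4.5]
opening: 0.687
grasp_force: 29.9
```

Run:
```python
from k import *
s=telemetry.read_state();print(s['joint_positions'],s['opening'])
g=[.522,.10,.235]
a=plan(g,tool(90,0),True)
b=plan(g,tool(90,0,72),True,frm=a)
c=plan(g,tool(90,0,144),True,frm=b)
C=np.array([[0,-1,0],[1,0,0],[0,0,1]])
for j1 in(9,15,5,0):print(wrist(tool(90,.01,144),j1,110,C).round(),wrist(tool(95,100,150),j1,105,C).round())
```

```text
[-29.62119528  28.26660068  99.3076883   31.98199584  74.83474769
 -44.34474185] 0.6867072223376783
delta [0.435, 0.1064, 0.313, -0.0002, -0.1002, -0.0002] mm 82.0 deg 36.1
delta [0.0, 0.0, 0.0, 0.0, 0.0, 0.2] mm 0.0 deg 72.0
delta [0.0, 0.0, 0.0, 0.0, 0.0, 0.2] mm 0.0 deg 72.0
[  0.  70. 153.] [101.  89. 135.]
[  0.  70. 159.] [102.  83. 133.]
[  0.  70. 149.] [100.  93. 135.]
[  0.  70. 144.] [ 98.  97. 136.]
```

Call:
{"fn": "carry_out", "kwargs": {"deltas": [[[0.02, 0, 0.01, 0, -0.008, 0, 1], [0.06, 0.02, 0.04, 0, -0.018, 0, 1], [0.11, 0.03, 0.08, 0, -0.03, 0, 1], [0.16, 0.04, 0.12, 0, -0.042, 0, 1], [0.22, 0.06, 0.16, 0, -0.055, 0, 1], [0.28, 0.07, 0.2, 0, -0.067, 0, 1], [0.33, 0.08, 0.24, 0, -0.079, 0, 1], [0.38, 0.1, 0.28, 0, -0.09, 0, 1], [0.42, 0.106, 0.3, 0, -0.097, 0, 1], [0.435, 0.106, 0.313, 0, -0.1, 0, 1]]]}}

```text
time_s: 11.18
position: [0.5219, 0.1004, 0.2162]
tcp_rot: [[0.001, 1.0, -0.002], [1.0, -0.001, 0.0], [0.0, -0.002, -1.0]]
force: [-0.5, -0.1, -4.5]
opening: 0.687
grasp_force: 29.9
```

Call:
{"fn": "carry_out", "kwargs": {"deltas": [[[0, 0, 0, 0, 0, 0.01, 1], [0, 0, 0, 0, 0, 0.025, 1], [0, 0, 0, 0, 0, 0.045, 1], [0, 0, 0, 0, 0, 0.065, 1], [0, 0, 0, 0, 0, 0.085, 1], [0, 0, 0, 0, 0, 0.105, 1], [0, 0, 0, 0, 0, 0.125, 1], [0, 0, 0, 0, 0, 0.145, 1], [0, 0, 0, 0, 0, 0.164, 1], [0, 0, 0, 0, 0, 0.18, 1]]]}}

```text
time_s: 12.02
position: [0.5217, 0.0983, 0.2157]
tcp_rot: [[0.909, 0.417, -0.003], [0.417, -0.909, 0.002], [-0.002, -0.003, -1.0]]
force: [0.2, 0.1, -5.0]
opening: 0.687
grasp_force: 29.9
```

Call:
{"fn": "carry_out", "kwargs": {"deltas": [[[0, 0, 0, 0, 0, 0.02, 1], [0, 0, 0, 0, 0, 0.04, 1], [0, 0, 0, 0, 0, 0.06, 1], [0, 0, 0, 0, 0, 0.08, 1], [0, 0, 0, 0, 0, 0.1, 1], [0, 0, 0, 0, 0, 0.12, 1], [0, 0, 0, 0, 0, 0.14, 1], [0, 0, 0, 0, 0, 0.16, 1], [0, 0, 0, 0, 0, 0.178, 1], [0, 0, 0, 0, 0, 0.19, 1]]]}}

```text
time_s: 12.85
position: [0.5217, 0.0982, 0.2157]
tcp_rot: [[0.723, -0.691, -0.003], [-0.691, -0.723, 0.001], [-0.003, 0.001, -1.0]]
force: [0.9, -0.8, -5.0]
opening: 0.687
grasp_force: 29.9
```

Run:
```python
from k import *
s=telemetry.read_state();print(s['joint_positions'],s['opening'],s['force'],s['position'])
g0=[.525,.105,.235];g=[.522,.115,.235]
a=plan(g0,tool(100,50,147),True)
c=plan(g,tool(98,100,152),True,frm=a)
C=np.array([[0,-1,0],[1,0,0],[0,0,1]])
for j1 in(9,0,-8):print(wrist(tool(100,50,147),j1,110,C).round(),wrist(tool(98,100,152),j1,105,C).round())
```

```text
[-1.45813438e+00  2.35713353e+01  9.58916758e+01  9.14766628e-02
  6.07306042e+01  1.32194355e+02] 0.6865967790667908 [ 0.9327444  -0.76954521 -5.04790435] [0.52169227 0.09818198 0.21567301]
delta [-0.0926, -0.1046, -0.0485, 0.0792, -0.1137, 0.0084] mm 22.0 deg 50.0
delta [-0.1194, -0.073, 0.0084, 0.0753, -0.1169, 0.0145] mm 21.0 deg 50.3
[ 52.  78. 131.] [100.  92. 137.]
[ 49.  85. 125.] [ 98. 100. 138.]
[ 47.  90. 120.] [ 96. 108. 139.]
```

Call:
{"fn": "carry_out", "kwargs": {"deltas": [[[-0.01, -0.01, -0.005, 0.008, -0.0114, 0.001, 1], [-0.02, -0.02, -0.01, 0.016, -0.0228, 0.002, 1], [-0.03, -0.03, -0.015, 0.024, -0.034, 0.003, 1], [-0.04, -0.04, -0.02, 0.032, -0.0455, 0.003, 1], [-0.05, -0.05, -0.025, 0.04, -0.057, 0.004, 1], [-0.06, -0.06, -0.03, 0.048, -0.068, 0.005, 1], [-0.065, -0.07, -0.035, 0.056, -0.08, 0.006, 1], [-0.075, -0.08, -0.04, 0.064, -0.091, 0.007, 1], [-0.085, -0.09, -0.045, 0.072, -0.102, 0.008, 1], [-0.0926, -0.1046, -0.0485, 0.0792, -0.1137, 0.0084, 1]]]}}

```text
time_s: 13.68
position: [0.5238, 0.1181, 0.2235]
tcp_rot: [[0.634, -0.761, -0.134], [-0.433, -0.494, 0.754], [-0.641, -0.42, -0.642]]
force: [0.1, -0.8, -4.6]
opening: 0.69
grasp_force: 30.0
```

Run:
```python
from h import *
from k import *
s=telemetry.read_state();print(s['joint_positions'],s['force'])
c=plan([.522,.115,.235],tool(98,100,152),True)
a=capture('side');b=capture('top');cv2.imwrite('pics/p1.png',np.hstack([a[130:330,200:420],b[140:340,200:420]])[:,:,::-1])
```

```text
[-22.36366401  34.79839549  94.72065802  40.48792029  84.75398372
  97.54849995] [ 0.12351702 -0.81960419 -4.58634198]
delta [-0.1249, -0.069, 0.0171, 0.0758, -0.1165, 0.0152] mm 22.0 deg 50.3
```

View pics/p1.png

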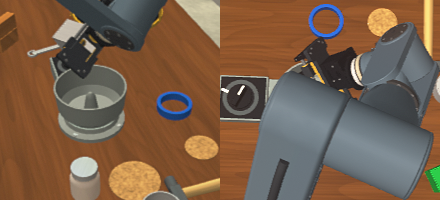

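The gripper and cup are over the bowl, and the force shows nothing spilled. Continue the tilt.

Call:
{"fn": "carry_out", "kwargs": {"deltas": [[[-0.012, -0.007, 0.002, 0.0076, -0.01165, 0.0015, 1], [-0.025, -0.014, 0.004, 0.015, -0.0233, 0.003, 1], [-0.037, -0.02, 0.005, 0.0227, -0.035, 0.0045, 1], [-0.05, -0.028, 0.007, 0.03, -0.0466, 0.006, 1], [-0.0625, -0.035, 0.009, 0.038, -0.058, 0.0075, 1], [-0.075, -0.042, 0.01, 0.0455, -0.07, 0.009, 1], [-0.087, -0.048, 0.012, 0.053, -0.0816, 0.0105, 1], [-0.1, -0.055, 0.014, 0.0606, -0.0932, 0.012, 1], [-0.112, -0.062, 0.015, 0.068, -0.105, 0.0137, 1], [-0.125, -0.069, 0.017, 0.0758, -0.1165, 0.0152, 1]]]}}

```text
time_s: 14.62
position: [0.52, 0.1341, 0.238]
tcp_rot: [[0.445, -0.885, -0.139], [0.215, -0.045, 0.976], [-0.87, -0.464, 0.17]]
force: [-0.3, 0.4, -3.1]
opening: 0.689
grasp_force: 30.0
```

Call:
{"fn": "carry_out", "kwargs": {"deltas": [[[0, 0, 0, 0, 0, 0, 1], [0, 0, 0, 0, 0, 0, 1], [0, 0, 0, 0, 0, 0.01, 1], [0, 0, 0, 0, 0, 0, 1], [0, 0, 0, 0, 0, 0.01, 1], [0, 0, 0, 0, 0, 0, 1], [0, 0, 0, 0, 0, 0.01, 1], [0, 0, 0, 0, 0, 0, 1], [0, 0, 0, 0, 0, 0, 1], [0, 0, 0, 0, 0, 0, 1]]]}}

```text
time_s: 15.45
position: [0.5197, 0.1338, 0.2395]
tcp_rot: [[0.446, -0.884, -0.139], [0.213, -0.046, 0.976], [-0.869, -0.465, 0.168]]
force: [0.1, -0.8, -1.8]
opening: 0.687
grasp_force: 30.0
```

Run:
```python
from h import *
from k import *
s=telemetry.read_state();print(s['joint_positions'],s['force'])
a=capture('side');b=capture('wrist');cv2.imwrite('pics/p2.png',np.hstack([cv2.resize(a[130:330,200:420],None,fx=1.6,fy=1.6),cv2.resize(b,(427,320))])[:,:,::-1])
```

```text
[-27.21521048  57.6740537   95.03057834  61.88968661 114.24971196
  86.11005266] [ 0.09996177 -0.78386758 -1.79586076]
```

View pics/p2.png

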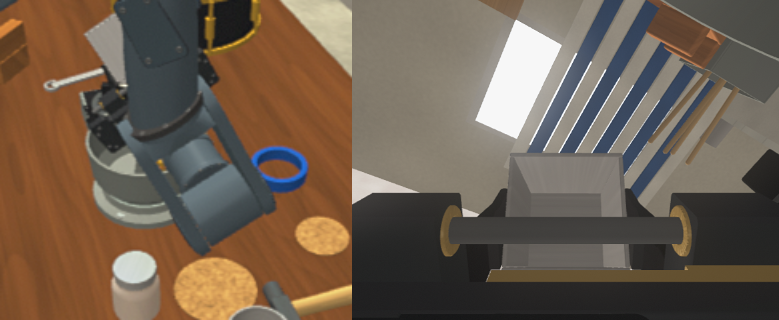

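Force fell by 2.8 N, which is the eight lugs' weight, and the cup interior looks empty in the wrist view. Now back to upright, heading for the mat.

Run:
```python
from k import *
a=plan([.53,.09,.24],tool(98,55,125),True)
b=plan([.55,.02,.24],tool(90,25,70),True,frm=a)
c=plan([.56,-.08,.22],tool(90,25,10),True,frm=b)
d=plan([.5685,-.1436,.17],tool(90,36,0),True,frm=c)
```

```text
delta [0.0406, -0.01, -0.2048, -0.0829, 0.094, -0.0709] mm 31.0 deg 51.9
delta [0.255, 0.2345, -0.4109, -0.083, 0.0259, -0.1319] mm 81.0 deg 56.9
delta [-0.1633, 0.6435, -0.1609, 0.0, -0.0, -0.1667] mm 102.0 deg 60.0
delta [-0.4839, 0.1429, 0.1206, 0.0027, 0.0305, -0.0277] mm 78.0 deg 14.9
```

Call:
{"fn": "carry_out", "kwargs": {"deltas": [[[0.004, 0, -0.02, -0.008, 0.009, -0.007, 1], [0.008, 0, -0.04, -0.0166, 0.019, -0.014, 1], [0.012, 0, -0.06, -0.025, 0.028, -0.021, 1], [0.016, 0, -0.08, -0.033, 0.0376, -0.028, 1], [0.02, 0, -0.1, -0.0415, 0.047, -0.0355, 1], [0.024, 0, -0.12, -0.05, 0.056, -0.0425, 1], [0.028, 0, -0.14, -0.058, 0.066, -0.05, 1], [0.032, -0.01, -0.16, -0.066, 0.075, -0.057, 1], [0.036, -0.01, -0.18, -0.0746, 0.0846, -0.064, 1], [0.04, -0.01, -0.205, -0.083, 0.094, -0.071, 1]]]}}

```text
time_s: 16.38
position: [0.5277, 0.1047, 0.229]
tcp_rot: [[0.858, -0.501, -0.113], [-0.213, -0.547, 0.81], [-0.467, -0.671, -0.576]]
force: [0.0, -0.6, -1.9]
opening: 0.687
grasp_force: 30.0
```

Call:
{"fn": "carry_out", "kwargs": {"deltas": [[[0.025, 0.023, -0.04, -0.0083, 0.0026, -0.013, 1], [0.05, 0.047, -0.08, -0.0166, 0.005, -0.026, 1], [0.076, 0.07, -0.12, -0.025, 0.008, -0.04, 1], [0.1, 0.094, -0.16, -0.033, 0.01, -0.053, 1], [0.127, 0.117, -0.2, -0.0415, 0.013, -0.066, 1], [0.15, 0.14, -0.25, -0.05, 0.0155, -0.079, 1], [0.18, 0.16, -0.29, -0.058, 0.018, -0.092, 1], [0.2, 0.19, -0.33, -0.066, 0.021, -0.105, 1], [0.23, 0.21, -0.37, -0.0747, 0.023, -0.119, 1], [0.255, 0.2345, -0.41, -0.083, 0.026, -0.132, 1]]]}}

```text
time_s: 17.22
position: [0.5496, 0.0279, 0.2225]
tcp_rot: [[0.938, 0.346, 0.001], [0.313, -0.851, 0.422], [0.147, -0.396, -0.906]]
force: [0.2, 0.7, -1.0]
opening: 0.685
grasp_force: 30.0
```

Call:
{"fn": "carry_out", "kwargs": {"deltas": [[[-0.016, 0.064, -0.016, 0, 0, -0.0167, 1], [-0.032, 0.13, -0.032, 0, 0, -0.033, 1], [-0.05, 0.19, -0.05, 0, 0, -0.05, 1], [-0.065, 0.26, -0.065, 0, 0, -0.067, 1], [-0.08, 0.32, -0.08, 0, 0, -0.083, 1], [-0.1, 0.39, -0.1, 0, 0, -0.1, 1], [-0.115, 0.45, -0.115, 0, 0, -0.117, 1], [-0.13, 0.51, -0.13, 0, 0, -0.133, 1], [-0.15, 0.58, -0.15, 0, 0, -0.15, 1], [-0.163, 0.64, -0.16, 0, 0, -0.167, 1]]]}}

```text
time_s: 18.05
position: [0.5589, -0.0717, 0.2021]
tcp_rot: [[0.167, 0.986, -0.001], [0.893, -0.151, 0.425], [0.419, -0.072, -0.905]]
force: [-0.7, 0.6, -1.3]
opening: 0.685
grasp_force: 30.0
```

Run:
```python
from h import *
from k import *
s=telemetry.read_state();print(s['joint_positions'],s['force'],s['position'])
plan([.5685,-.1436,.15],tool(90,36,0),True)
# mat from earlier wrist view w2 (partial) check: circle fit on mat pixels
im=cv2.imread('pics/w2.png');T=np.load('T2.npy');hsv=cv2.cvtColor(im,cv2.COLOR_BGR2HSV);H,S,V=cv2.split(hsv)
m=(V>190)&(S<150)&(S>60)&(H>8)&(H<28);mm=np.zeros_like(m);mm[:75,415:550]=m[:75,415:550]
c=blobs(mm,200)[0][:,0,:];c=c[c[:,1]>3];p=ray('wrist',c,.004,T)[:,:2]
A=np.c_[2*p,np.ones(len(p))];q=np.linalg.lstsq(A,(p**2).sum(1),rcond=None)[0];print('mat',q[:2],np.sqrt(q[2]+q[0]**2+q[1]**2))
# brass check now
b=capture('wrist');cv2.imwrite('pics/w5.png',b[:,:,::-1]);t=capture('top');cv2.imwrite('pics/t5.png',t[:,:,::-1])
h=cv2.cvtColor(b,cv2.COLOR_RGB2HSV);br=(h[...,0]>18)&(h[...,0]<32)&(h[...,1]>140)&(h[...,2]>140)
print('brass wrist',[(cv2.boundingRect(c),cv2.contourArea(c)) for c in blobs(br,15)])
h=cv2.cvtColor(t,cv2.COLOR_RGB2HSV);br=(h[...,0]>18)&(h[...,0]<32)&(h[...,1]>140)&(h[...,2]>140)
print('brass top',[(cv2.boundingRect(c),cv2.contourArea(c)) for c in blobs(br,2)])
```

```text
[-30.57128209  31.28469125  89.40574247  22.32588023  74.01191711
 -29.97065157] [-0.66471245  0.56678435 -1.3103728 ] [ 0.55888855 -0.07166995  0.2021299 ]
delta [-0.5396, 0.1568, 0.2333, 0.0024, 0.0301, -0.0267] mm 91.0 deg 14.5
mat [ 0.56623993 -0.145708  ] 0.05933690997965593
brass wrist []
brass top [((19, 70, 147, 138), 13030.0), ((476, 87, 50, 45), 908.0), ((454, 131, 44, 40), 868.0), ((288, 216, 7, 8), 32.0), ((287, 225, 7, 7), 30.0), ((312, 222, 6, 5), 15.5), ((152, 140, 7, 7), 15.5), ((296, 221, 4, 5), 8.5), ((356, 166, 6, 7), 6.5), ((300, 220, 4, 4), 6.0), ((366, 152, 3, 3), 3.5), ((370, 162, 4, 4), 2.5)]
```

Run:
```python
from h import *
a=cv2.cvtColor(cv2.imread('pics/w3.png'),6).astype(int);b=cv2.cvtColor(cv2.imread('pics/w5.png')[::2,::2],6).astype(int)
for im in(a,b):
    for c in (130,160,195): 
        g=im[95:140,c];print(c,g[::1].tolist())
```

```text
130 [117, 116, 116, 116, 115, 115, 115, 115, 115, 114, 116, 112, 112, 111, 112, 111, 114, 114, 113, 109, 234, 227, 202, 124, 125, 124, 122, 123, 122, 123, 123, 124, 125, 126, 125, 125, 126, 126, 125, 125, 126, 128, 119, 106, 114]
160 [165, 165, 164, 164, 164, 164, 164, 163, 163, 162, 162, 135, 136, 135, 135, 135, 134, 135, 135, 133, 233, 232, 216, 127, 126, 126, 126, 126, 126, 128, 127, 127, 127, 128, 127, 127, 127, 129, 128, 128, 129, 129, 130, 130, 130]
195 [201, 209, 209, 208, 214, 219, 213, 217, 193, 210, 181, 123, 124, 127, 128, 127, 127, 127, 128, 128, 142, 236, 228, 142, 130, 130, 129, 129, 128, 128, 128, 128, 126, 128, 133, 135, 135, 134, 132, 133, 134, 133, 133, 133, 133]
130 [212, 212, 211, 211, 211, 198, 182, 216, 213, 198, 114, 107, 107, 108, 108, 107, 189, 189, 188, 185, 229, 232, 220, 133, 133, 132, 131, 130, 129, 129, 131, 130, 132, 132, 133, 133, 133, 132, 131, 134, 133, 135, 120, 111, 112]
160 [200, 110, 102, 102, 103, 102, 102, 101, 100, 158, 189, 188, 188, 186, 187, 185, 185, 190, 108, 116, 232, 232, 212, 133, 134, 133, 133, 134, 133, 134, 133, 134, 133, 134, 135, 135, 136, 136, 136, 136, 136, 135, 136, 137, 138]
195 [115, 116, 116, 116, 117, 118, 118, 118, 119, 121, 122, 122, 122, 121, 122, 122, 123, 123, 123, 122, 219, 231, 206, 130, 131, 131, 132, 131, 131, 131, 130, 129, 133, 142, 145, 144, 145, 145, 143, 143, 143, 143, 143, 144, 142]
```

Call:
{"fn": "carry_out", "kwargs": {"deltas": [[[-0.05, 0.015, 0.02, 0, 0.003, -0.0027, 1], [-0.11, 0.03, 0.05, 0, 0.006, -0.005, 1], [-0.16, 0.045, 0.07, 0, 0.009, -0.008, 1], [-0.22, 0.06, 0.09, 0.001, 0.012, -0.011, 1], [-0.27, 0.08, 0.117, 0.001, 0.015, -0.013, 1], [-0.32, 0.09, 0.14, 0.001, 0.018, -0.016, 1], [-0.38, 0.11, 0.16, 0.002, 0.021, -0.019, 1], [-0.43, 0.125, 0.19, 0.002, 0.024, -0.021, 1], [-0.49, 0.14, 0.21, 0.002, 0.027, -0.024, 1], [-0.54, 0.15, 0.233, 0.002, 0.03, -0.0267, 1]]]}}

```text
time_s: 18.98
position: [0.5678, -0.1319, 0.1348]
tcp_rot: [[0.006, 1.0, 0.003], [0.809, -0.007, 0.588], [0.588, -0.001, -0.809]]
force: [1.1, 0.5, -1.2]
opening: 0.689
grasp_force: 30.0
```

Run:
```python
from k import *
a=plan([.567,-.1465,.0735],tool(90,36,0),True)
```

```text
delta [-0.3191, -0.0044, 0.3983, 0.0005, 0.0, -0.001] mm 77.0 deg 0.4
```

Call:
{"fn": "carry_out", "kwargs": {"deltas": [[[-0.03, 0, 0.04, 0, 0, 0, 1], [-0.08, 0, 0.1, 0, 0, 0, 1], [-0.13, 0, 0.16, 0, 0, 0, 1], [-0.18, 0, 0.22, 0, 0, 0, 1], [-0.22, 0, 0.275, 0, 0, -0.001, 1], [-0.25, -0.004, 0.315, 0, 0, -0.001, 1], [-0.275, -0.004, 0.345, 0, 0, -0.001, 1], [-0.295, -0.004, 0.37, 0, 0, -0.001, 1], [-0.31, -0.004, 0.387, 0, 0, -0.001, 1], [-0.319, -0.004, 0.398, 0, 0, -0.001, 1]]]}}

```text
time_s: 19.82
position: [0.5675, -0.1362, 0.0581]
tcp_rot: [[-0.003, 1.0, 0.004], [0.81, -0.0, 0.586], [0.586, 0.005, -0.81]]
force: [-0.1, -0.0, -1.8]
opening: 0.689
grasp_force: 30.0
```

Run:
```python
from k import *
print(telemetry.read_state()['force']);a=plan([.567,-.1465,.0725],tool(90,36,0),True)
```

```text
[-0.13108118 -0.02148287 -1.83832902]
delta [0.0009, -0.0032, 0.0067, 0.0006, 0.0003, 0.0004] mm 1.0 deg 0.3
```

Call:
{"fn": "carry_out", "kwargs": {"deltas": [[[-0.002, 0, 0.003, 0, 0, 0, 1], [-0.004, 0, 0.005, 0, 0, 0, 1], [-0.004, 0, 0.005, 0, 0, 0, 1], [-0.004, 0, 0.005, 0, 0, 0, 0.3], [-0.004, 0, 0.005, 0, 0, 0, 0], [-0.004, 0, 0.005, 0, 0, 0, -0.5], [-0.004, 0, 0.005, 0, 0, 0, -1], [-0.004, 0, 0.005, 0, 0, 0, -1], [-0.004, 0, 0.005, 0, 0, 0, -1], [-0.004, 0, 0.005, 0, 0, 0, -1]]]}}

```text
time_s: 20.65
position: [0.5675, -0.1362, 0.0576]
tcp_rot: [[-0.003, 1.0, 0.004], [0.81, 0.0, 0.587], [0.587, 0.005, -0.81]]
force: [-0.0, 0.5, -0.6]
opening: 0.953
grasp_force: 0.0
```

Call:
{"fn": "carry_out", "kwargs": {"deltas": [[[0, 0, -0.05, 0, 0, 0, -1], [0, 0, -0.12, 0, 0, 0, -1], [0, 0, -0.2, 0, 0, 0, -1], [0, 0, -0.3, 0, 0, 0, -1], [0, 0, -0.4, 0, 0, 0, -1], [0, 0, -0.5, 0, 0, 0, -1], [0, 0, -0.6, 0, 0, 0, -1], [0, 0, -0.7, 0, 0, 0, -1], [0, 0, -0.85, 0, 0, 0, -1], [0, 0, -1, 0, 0, 0, -1]]]}}

```text
time_s: 21.48
position: [0.5666, -0.2253, 0.1807]
tcp_rot: [[-0.003, 1.0, 0.004], [0.81, -0.0, 0.586], [0.586, 0.005, -0.81]]
force: [0.5, 0.8, 0.0]
opening: 1.0
grasp_force: 0.0
```

Run:
```python
from h import *
from k import *
T=wristT();b=capture('wrist');cv2.imwrite('pics/w6.png',b[:,:,::-1]);t=capture('top');cv2.imwrite('pics/t6.png',t[:,:,::-1])
print(proj('wrist',[[.537,-.175,.089],[.597,-.175,.089],[.597,-.115,.089],[.537,-.115,.089]],T).round())
g=cv2.cvtColor(b,cv2.COLOR_RGB2GRAY);w=b.min(2)>205
for c in blobs(w,30):
    r=cv2.minAreaRect(c);print(r,ray('wrist',cv2.boxPoints(r),.089,T)[:,:2].round(3).tolist())
# dial: axis & angles from T1 and top
w1=cv2.imread('pics/w1.png');T1=np.load('T1.npy');t0=cv2.imread('pics/top0.png')
for n,im,Tm,box in(('wrist',w1,T1,(340,230,420,305)),('top',t0,None,(195,215,235,250))):
    m=im.min(2)>(225 if n=='wrist' else 190);mm=np.zeros_like(m);x0,y0,x1,y1=box;mm[y0:y1,x0:x1]=m[y0:y1,x0:x1]
    for c in blobs(mm,5):
        (cx,cy),_,_=cv2.minAreaRect(c);z=.06 if (n=='wrist' and cx>390)or(n=='top' and cx<212) else .091
        k=np.zeros_like(m,np.uint8);cv2.drawContours(k,[c],-1,1,-1);ys,xs=np.nonzero(k)
        P=ray(n,np.c_[xs,ys],z,Tm)[:,:2];u,s,v=np.linalg.svd(P-P.mean(0));d=v[0]
        print(n,z,P.mean(0).round(4),'ang',np.degrees(np.arctan2(d[1],d[0])).round(1),'ext',np.ptp((P-P.mean(0))@d).round(4))
```

```text
[[275. 260.]
 [368. 260.]
 [364. 178.]
 [278. 178.]]
((152.50001525878906, 213.5), (72.00138854980469, 85.41780090332031), 63.43495178222656) [[0.415, -0.132], [0.464, -0.102], [0.491, -0.152], [0.444, -0.178]]
((324.83221435546875, 392.00372314453125), (41.99605941772461, 98.47779846191406), 79.85446166992188) [[0.538, -0.249], [0.595, -0.239], [0.599, -0.262], [0.543, -0.271]]
((321.0, 242.0), (32.0, 90.0), 90.0) [[0.537, -0.151], [0.597, -0.151], [0.596, -0.174], [0.538, -0.174]]
((284.4562683105469, 390.485595703125), (11.690913200378418, 69.79562377929688), 36.70285415649414) [[0.531, -0.268], [0.554, -0.237], [0.56, -0.241], [0.537, -0.272]]
((375.5216979980469, 382.3455810546875), (56.622459411621094, 8.699994087219238), 43.53120422363281) [[0.585, -0.241], [0.589, -0.238], [0.612, -0.259], [0.608, -0.263]]
((293.60772705078125, 76.36154174804688), (10.791020393371582, 80.74661254882812), 82.87498474121094) [[0.515, -0.026], [0.576, -0.016], [0.577, -0.027], [0.516, -0.036]]
((278.3254699707031, 217.51414489746094), (2.693107843399048, 73.10485076904297), 2.4895527362823486) [[0.537, -0.171], [0.537, -0.117], [0.539, -0.117], [0.539, -0.171]]
((363.720458984375, 218.0111846923828), (72.10234832763672, 2.8776988983154297), 87.70938873291016) [[0.594, -0.118], [0.596, -0.118], [0.596, -0.171], [0.594, -0.171]]
((342.5, 84.50000762939453), (7.071067810058594, 9.899494171142578), 45.0) [[0.579, -0.035], [0.584, -0.028], [0.588, -0.033], [0.582, -0.04]]
((223.9754180908203, 82.22949981689453), (10.242951393127441, 6.785954475402832), 39.80556869506836) [[0.488, -0.032], [0.491, -0.027], [0.498, -0.033], [0.495, -0.038]]
((321.0, 178.5), (1.0, 84.0), 90.0) [[0.538, -0.115], [0.596, -0.115], [0.596, -0.116], [0.538, -0.116]]
wrist 0.091 [0.5473 0.2712] ang -27.6 ext 0.0265
wrist 0.06 [0.551  0.3185] ang -113.4 ext 0.0182
top 0.06 [0.5537 0.3209] ang 68.5 ext 0.018
top 0.091 [0.5494 0.2738] ang 151.1 ext 0.0254
```

The cup stands upright at (0.567,-0.145), centred on the mat. Index is at about 67°, the pointer at −28° and the dial axis at about (0.5355, 0.2805). Next, the dial.

Run:
```python
from k import *
a=plan([.53,-.17,.27],tool(90,10,0))
b=plan([.50,-.03,.27],tool(110,0,0),frm=a)
c=plan([.50,.11,.25],tool(131,0,0),frm=b)
d=plan([.50,.245,.22],tool(152,0,0),frm=c)
```

```text
delta [0.6564, -0.2519, -0.2504, 0.0019, -0.0709, 0.0003] mm 112.0 deg 25.5
delta [0.9192, -0.2, 0.1621, 0.0048, -0.0275, -0.0554] mm 143.0 deg 22.3
delta [0.877, 0.3192, 0.1333, 0.0, 0.0, -0.0583] mm 141.0 deg 21.0
delta [0.6792, 0.5905, 0.2, 0.0, 0.0, -0.0583] mm 138.0 deg 21.0
```

Call:
{"fn": "carry_out", "kwargs": {"deltas": [[[0.03, 0, -0.1, 0, 0, 0, -1], [0.1, -0.03, -0.2, 0, -0.007, 0, -1], [0.17, -0.06, -0.25, 0, -0.015, 0, -1], [0.24, -0.09, -0.25, 0, -0.025, 0, -1], [0.32, -0.12, -0.25, 0, -0.035, 0, -1], [0.4, -0.15, -0.25, 0, -0.045, 0, -1], [0.47, -0.18, -0.25, 0, -0.055, 0, -1], [0.54, -0.21, -0.25, 0.001, -0.062, 0, -1], [0.6, -0.23, -0.25, 0.002, -0.068, 0, -1], [0.656, -0.25, -0.25, 0.002, -0.071, 0, -1]]]}}

```text
time_s: 22.42
position: [0.5282, -0.1647, 0.2674]
tcp_rot: [[-0.005, 1.0, -0.008], [0.984, 0.006, 0.179], [0.179, -0.007, -0.984]]
force: [0.7, 0.6, -0.1]
opening: 0.998
grasp_force: 0.0
```

Call:
{"fn": "carry_out", "kwargs": {"deltas": [[[0.09, -0.02, 0.016, 0, -0.003, -0.0055, -1], [0.18, -0.04, 0.03, 0.001, -0.0055, -0.011, -1], [0.27, -0.06, 0.05, 0.0015, -0.008, -0.0166, -1], [0.37, -0.08, 0.065, 0.002, -0.011, -0.022, -1], [0.46, -0.1, 0.08, 0.0024, -0.0138, -0.0277, -1], [0.55, -0.12, 0.1, 0.003, -0.0165, -0.033, -1], [0.64, -0.14, 0.11, 0.003, -0.019, -0.039, -1], [0.73, -0.16, 0.13, 0.004, -0.022, -0.044, -1], [0.83, -0.18, 0.146, 0.004, -0.025, -0.05, -1], [0.92, -0.2, 0.162, 0.0048, -0.0275, -0.0554, -1]]]}}

```text
time_s: 23.25
position: [0.4973, -0.0255, 0.2676]
tcp_rot: [[-0.348, 0.937, -0.007], [0.937, 0.348, 0.006], [0.008, -0.005, -1.0]]
force: [0.1, -0.0, -0.1]
opening: 0.998
grasp_force: 0.0
```

Call:
{"fn": "carry_out", "kwargs": {"deltas": [[[0.09, 0.03, 0.013, 0, 0, -0.006, -1], [0.175, 0.064, 0.027, 0, 0, -0.012, -1], [0.26, 0.096, 0.04, 0, 0, -0.0175, -1], [0.35, 0.13, 0.053, 0, 0, -0.023, -1], [0.44, 0.16, 0.067, 0, 0, -0.029, -1], [0.53, 0.19, 0.08, 0, 0, -0.035, -1], [0.61, 0.22, 0.093, 0, 0, -0.041, -1], [0.7, 0.255, 0.107, 0, 0, -0.047, -1], [0.79, 0.29, 0.12, 0, 0, -0.0525, -1], [0.877, 0.32, 0.133, 0, 0, -0.0583, -1]]]}}

```text
time_s: 24.08
position: [0.4971, 0.1143, 0.2484]
tcp_rot: [[-0.66, 0.751, -0.007], [0.751, 0.661, 0.006], [0.01, -0.001, -1.0]]
force: [0.2, 0.2, 0.9]
opening: 1.004
grasp_force: 0.0
```

Call:
{"fn": "carry_out", "kwargs": {"deltas": [[[0.08, 0.07, 0, 0, 0, -0.007, -1], [0.16, 0.14, 0, 0, 0, -0.014, -1], [0.24, 0.21, 0, 0, 0, -0.021, -1], [0.32, 0.28, 0, 0, 0, -0.028, -1], [0.41, 0.35, 0, 0, 0, -0.035, -1], [0.49, 0.42, 0, 0, 0, -0.042, -1], [0.56, 0.49, 0, 0, 0, -0.05, -1], [0.63, 0.55, 0, 0, 0, -0.056, -1], [0.68, 0.59, 0, 0, 0, -0.0583, -1], [0.68, 0.59, 0, 0, 0, -0.0583, -1]]]}}

```text
time_s: 24.92
position: [0.4963, 0.2501, 0.2493]
tcp_rot: [[-0.886, 0.464, -0.007], [0.464, 0.886, 0.007], [0.009, 0.003, -1.0]]
force: [-0.6, -0.4, -0.6]
opening: 0.999
grasp_force: 0.0
```

```bash
cat > dial.py <<'E'
from h import *
from k import *
T=wristT();im=capture('wrist')
A0=np.array([.5355,.2805])
def meas(n,im,Tm):
    hh=im.min(2)>190
    yy,xx=np.nonzero(hh)
    for z,lo,hi in((.091,0,.032),(.06,.030,.055)):
        P=ray(n,np.c_[xx,yy],z,Tm)[:,:2];r=np.linalg.norm(P-A0,axis=1)
        k=np.zeros_like(hh,np.uint8);s=(r>lo)&(r<hi);k[yy[s],xx[s]]=1
        for c in blobs(k,8):
            kk=np.zeros_like(k);cv2.drawContours(kk,[c],-1,1,-1);ys,xs=np.nonzero(kk)
            Q=ray(n,np.c_[xs,ys],z,Tm)[:,:2];d=np.linalg.svd(Q-Q.mean(0))[2][0]
            if d@(Q.mean(0)-A0)<0:d=-d
            rad=Q.mean(0)-A0
            print(n,z,'area',len(xs),Q.mean(0).round(4),'line',np.degrees(np.arctan2(d[1],d[0])).round(1),'radial',np.degrees(np.arctan2(rad[1],rad[0])).round(1),'r',np.linalg.norm(rad).round(4),'ext',np.ptp((Q-Q.mean(0))@d).round(4))
meas('wrist',im,T);meas('top',capture('top'),None)
cv2.imwrite('pics/d_%.2f.png'%telemetry.read_state()['time_s'],im[:,:,::-1])
E
python3 dial.py
python3 - <<'E'
from k import *
print(telemetry.read_state()['joint_positions'])
a=plan([.5355,.2805,.13],tool(152,0,0));plan([.5355,.2805,.067],tool(152,0,0),frm=a)
E
```

```text
wrist 0.091 area 232 [0.5474 0.2712] line -27.8 radial -37.9 r 0.0151 ext 0.0263
wrist 0.091 area 61 [0.5388 0.3096] line -2.6 radial 83.6 r 0.0293 ext 0.0078
wrist 0.06 area 203 [0.5512 0.3184] line 66.4 radial 67.5 r 0.041 ext 0.0185
wrist 0.06 area 124 [0.5362 0.3335] line 178.9 radial 89.2 r 0.053 ext 0.0348
wrist 0.06 area 77 [0.5673 0.2657] line -28.4 radial -24.9 r 0.0351 ext 0.0101
wrist 0.06 area 86 [0.5865 0.2793] line -90.9 radial -1.3 r 0.051 ext 0.0418
[ 14.82729917  23.11991664  90.25891058   0.43952101  66.93676627
 -47.59094768]
delta [-0.1381, 0.3092, 0.795, 0.0002, -0.0014, 0.0007] mm 130.0 deg 0.6
delta [0.0, 0.0, 0.42, 0.0, 0.0, 0.0] mm 63.0 deg 0.0
```

Call:
{"fn": "carry_out", "kwargs": {"deltas": [[[-0.03, 0.07, 0.1, 0, 0, 0, -0.5], [-0.07, 0.15, 0.2, 0, 0, 0, -0.3], [-0.1, 0.22, 0.3, 0, 0, 0, -0.2], [-0.136, 0.297, 0.4, 0, -0.0014, 0.0007, -0.2], [-0.136, 0.297, 0.5, 0, -0.0014, 0.0007, -0.2], [-0.136, 0.297, 0.6, 0, -0.0014, 0.0007, -0.2], [-0.136, 0.297, 0.7, 0, -0.0014, 0.0007, -0.2], [-0.136, 0.297, 0.76, 0, -0.0014, 0.0007, -0.2], [-0.136, 0.297, 0.795, 0, -0.0014, 0.0007, -0.2], [-0.136, 0.297, 0.795, 0, -0.0014, 0.0007, -0.2]]]}}

```text
time_s: 25.85
position: [0.5342, 0.2785, 0.1293]
tcp_rot: [[-0.882, 0.47, -0.001], [0.47, 0.882, 0.001], [0.001, 0.001, -1.0]]
force: [0.5, 0.3, -0.1]
opening: 0.599
grasp_force: 0.0
```

Run:
```python
from k import *
print(telemetry.read_state()['opening']);plan([.5343,.279,.067],tool(152.2,0,0))
```

```text
0.5988119210877456
delta [0.0008, 0.0031, 0.4151, 0.0001, -0.0002, -0.0007] mm 62.0 deg 0.3
```

Call:
{"fn": "carry_out", "kwargs": {"deltas": [[[0, 0.003, 0.05, 0, 0, -0.0007, -0.2], [0, 0.003, 0.12, 0, 0, -0.0007, -0.2], [0, 0.003, 0.19, 0, 0, -0.0007, -0.2], [0, 0.003, 0.26, 0, 0, -0.0007, -0.2], [0, 0.003, 0.33, 0, 0, -0.0007, -0.2], [0, 0.003, 0.37, 0, 0, -0.0007, -0.2], [0, 0.003, 0.4, 0, 0, -0.0007, -0.2], [0, 0.003, 0.415, 0, 0, -0.0007, -0.2], [0, 0.003, 0.415, 0, 0, -0.0007, -0.2], [0, 0.003, 0.415, 0, 0, -0.0007, -0.2]]]}}

```text
time_s: 26.68
position: [0.5354, 0.28, 0.0682]
tcp_rot: [[-0.885, 0.466, 0.002], [0.466, 0.885, 0.002], [-0.001, 0.003, -1.0]]
force: [-0.4, -0.1, -0.2]
opening: 0.597
grasp_force: 0.0
```

Call:
{"fn": "carry_out", "kwargs": {"deltas": [[[0, 0, 0, 0, 0, 0, 0.3], [0, 0, 0, 0, 0, 0, 0.5], [0, 0, 0, 0, 0, 0, 0.7], [0, 0, 0, 0, 0, 0, 1], [0, 0, 0, 0, 0, 0, 1], [0, 0, 0, 0, 0, 0, 1], [0, 0, 0, 0, 0, 0, 1], [0, 0, 0, 0, 0, 0, 1], [0, 0, 0, 0, 0, 0, 1], [0, 0, 0, 0, 0, 0, 1]]]}}

```text
time_s: 27.52
position: [0.5348, 0.2792, 0.0682]
tcp_rot: [[-0.885, 0.465, 0.001], [0.465, 0.885, 0.001], [-0.0, 0.001, -1.0]]
force: [-0.5, -3.1, 2.2]
opening: 0.16
grasp_force: 30.0
```

Run:
```python
from k import *
s=telemetry.read_state();print(s['force'],s['moment'],s['opening']);plan(s['position'],tool(152.2+47,0,0))
```

```text
[-0.45636435 -3.07363531  2.22504977] [-0.60511025  0.18428254 -0.03998596] 0.16004967811008958
delta [0.0, 0.0, 0.0, 0.0002, 0.0001, -0.1304] mm 0.0 deg 46.9
```

Call:
{"fn": "carry_out", "kwargs": {"deltas": [[[0, 0, 0, 0, 0, -0.013, 1], [0, 0, 0, 0, 0, -0.026, 1], [0, 0, 0, 0, 0, -0.039, 1], [0, 0, 0, 0, 0, -0.052, 1], [0, 0, 0, 0, 0, -0.066, 1], [0, 0, 0, 0, 0, -0.079, 1], [0, 0, 0, 0, 0, -0.092, 1], [0, 0, 0, 0, 0, -0.105, 1], [0, 0, 0, 0, 0, -0.118, 1], [0, 0, 0, 0, 0, -0.131, 1]]]}}

```text
time_s: 28.35
position: [0.5347, 0.2785, 0.0681]
tcp_rot: [[-0.942, -0.336, 0.0], [-0.336, 0.942, -0.0], [0.0, -0.0, -1.0]]
force: [-1.3, -5.2, 2.6]
opening: 0.159
grasp_force: 30.0
```

Call:
{"fn": "carry_out", "kwargs": {"deltas": [[[0, 0, 0, 0, 0, -0.015, 1], [0, 0, 0, 0, 0, -0.03, 1], [0, 0, 0, 0, 0, -0.045, 1], [0, 0, 0, 0, 0, -0.06, 1], [0, 0, 0, 0, 0, -0.075, 1], [0, 0, 0, 0, 0, -0.09, 1], [0, 0, 0, 0, 0, -0.105, 1], [0, 0, 0, 0, 0, -0.12, 1], [0, 0, 0, 0, 0, -0.131, 1], [0, 0, 0, 0, 0, -0.131, 1]]]}}

```text
time_s: 29.18
position: [0.5352, 0.2779, 0.0681]
tcp_rot: [[-0.394, -0.919, 0.001], [-0.919, 0.394, -0.001], [0.001, -0.001, -1.0]]
force: [0.5, -8.0, 3.4]
opening: 0.16
grasp_force: 30.0
```

Call:
{"fn": "carry_out", "kwargs": {"deltas": [[[0, 0, 0, 0, 0, 0, 1], [0, 0, 0, 0, 0, 0, 0.7], [0, 0, 0, 0, 0, 0, 0.3], [0, 0, 0, 0, 0, 0, 0], [0, 0, 0, 0, 0, 0, 0], [0, 0, 0, 0, 0, 0, 0], [0, 0, -0.05, 0, 0, 0, 0], [0, 0, -0.15, 0, 0, 0, 0], [0, 0, -0.25, 0, 0, 0, 0], [0, 0, -0.4, 0, 0, 0, 0]]]}}

```text
time_s: 30.02
position: [0.5339, 0.2797, 0.1278]
tcp_rot: [[-0.397, -0.918, -0.002], [-0.918, 0.397, 0.001], [-0.001, 0.002, -1.0]]
force: [-1.0, 0.4, -0.0]
opening: 0.494
grasp_force: 0.0
```

Call:
{"fn": "carry_out", "kwargs": {"deltas": [[[-0.05, 0, -0.1, 0, 0, 0, 0], [-0.1, 0, -0.2, 0, 0, 0, 0], [-0.15, 0, -0.3, 0, 0, 0, 0], [-0.2, 0, -0.4, 0, 0, 0, 0], [-0.25, 0, -0.5, 0, 0, 0, 0], [-0.3, 0, -0.6, 0, 0, 0, 0], [-0.35, 0, -0.7, 0, 0, 0, 0], [-0.4, 0, -0.8, 0, 0, 0, 0], [-0.4, 0, -0.8, 0, 0, 0, 0], [-0.4, 0, -0.8, 0, 0, 0, 0]]]}}

```text
time_s: 30.85
position: [0.5589, 0.335, 0.2492]
tcp_rot: [[-0.397, -0.918, 0.004], [-0.918, 0.397, 0.003], [-0.004, -0.002, -1.0]]
force: [0.6, -0.3, 0.4]
opening: 0.499
grasp_force: 0.0
```

```bash
sed -i 's/A0=.*/A0=np.array([.5343,.279])/' dial.py; python3 dial.py
```

```text
wrist 0.091 area 303 [0.5401 0.2911] line 66.7 radial 64.5 r 0.0135 ext 0.0267
wrist 0.091 area 27 [0.5468 0.307 ] line -21.2 radial 66.0 r 0.0307 ext 0.0067
wrist 0.06 area 234 [0.5516 0.3182] line 64.9 radial 66.1 r 0.0428 ext 0.0183
wrist 0.06 area 89 [0.5353 0.3324] line 178.8 radial 89.0 r 0.0534 ext 0.0309
wrist 0.06 area 42 [0.4802 0.2795] line -90.8 radial 179.4 r 0.0541 ext 0.0202
wrist 0.06 area 35 [0.5884 0.2777] line 88.4 radial -1.4 r 0.0542 ext 0.0197
top 0.091 area 22 [0.5433 0.2955] line 72.0 radial 61.3 r 0.0187 ext 0.0269
top 0.06 area 26 [0.5532 0.3175] line 76.9 radial 63.8 r 0.0429 ext 0.025
```

Run:
```python
from h import *
import glob
f=sorted(glob.glob('pics/d_3*.png'))[-1];b=cv2.imread(f);T=wristT();u=proj('wrist',[[.535,.28,.08]],T)[0].astype(int);print(f,u)
b=b[max(0,u[1]-80):u[1]+80,max(0,u[0]-110):u[0]+110];b=cv2.resize(b,(440,320),interpolation=3)
t=cv2.cvtColor(capture('top'),4);t=cv2.resize(t[195:300,250:460],(360,180),interpolation=3);w=np.pad(t,((0,140),(0,0),(0,0)))
s=cv2.cvtColor(capture('side'),4);s=cv2.resize(s[180:390,200:440],(160,140));w[180:,:160]=s
cv2.imwrite('pics/final.png',np.hstack([b,w]))
```

```text
pics/d_30.95.png [318 144]
```

View pics/final.png

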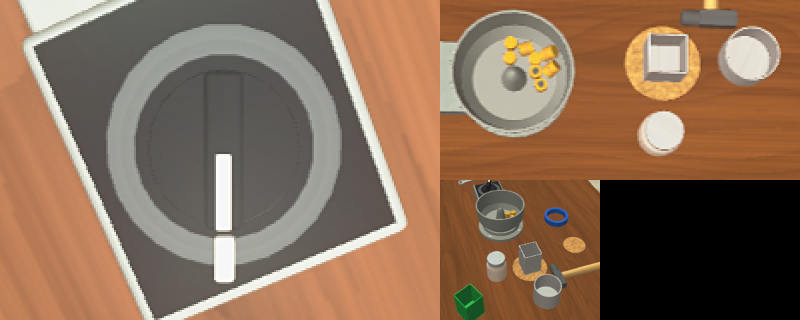

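The pointer (223,193) and index (225,260) lie on one line in the crop. The lugs are all in the bowl, the cup is empty and upright on the mat, and the arm is clear.

```bash
python3 -c "
from rig import job;print(job.hand_in())"
```

```text
the job is handed in; nothing more can be done
None
```

The job is handed in at about 31 s of the 72 s allowed: the lugs are in the polisher bowl, the empty cup stands upright on the 120 mm cork mat, and the timer pointer lines up with the index mark to within about 1°, though no verdict came back.

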